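# Knock out the prop rod and ease the chuck chest's lid shut

## Task

Shut the chuck chest against the shavings: with a finger in front of the open lid, knock the steel prop rod over towards the middle of the chest so that it folds down, catch the falling lid on that finger before it has dropped far, and lower the lid gently all the way shut without letting it slam. Only push the rod and carry the lid's underside on a finger: do not pinch either of them, do not raise the lid further open, and leave the gouge, the tin and the bowl blank where they are.

Things in the scene. Friction and masses are not known exactly. Their poses are not given: they have to be found in the camera images.
- chest: Open plywood chest fixed to the bench, 240 mm deep (its x), 300 mm long (its y), 90 mm high, walls 12 mm. Origin at the centre of its underside, z up; its front wall faces its -x and is at x = -120 mm, the hinge runs along y at x = +120 mm, z = 90 mm. Inside lie a scroll chuck and jaws, all below the rim. The chest stands turned, with its open front to the robot's left.
- lid (a joint): The lid's opening angle in rad: 0 shut, about 0.79 as it stands on the rod, growing upwards (stop at 1.75). Flat plywood panel 12 mm thick, 262 mm from hinge line to front edge, 324 mm long, about 0.6 kg. Its underside holds the hinge line and lies on the rim (z = 90 mm) when shut. With nothing under it the lid falls undamped and slams within half a second.
- lid_edge (a point): Middle of the lower front edge of the lid (underside, 262 mm from the hinge); moves with the lid. The lid overhangs the chest's front by 22 mm and each end by 12 mm, so a fingertip fits under the front overhang even when it is shut.
- lid_hinge (a point): Middle of the hinge line, at chest x = 120, y = 0, z = 90 mm; the lid turns about the chest's y axis here.
- prop (a joint): The prop rod's angle in rad: 0 standing under the lid against its stop, 1.70 folded down along the inside of the front wall. Pushed at its top towards the chest's -y (1 to 3 N) it slides along under the lid past its dead centre (20 mm) and, some 70 to 85 mm over, slips free and falls by itself towards -y into the chest, clear of the lid.
- prop_tip (a point): Centre of the 15 mm nylon ball on top of the rod (straight steel, 8 mm thick, 198 mm from pivot to here). Standing, it is at about chest x = -52, y = 131, z = 254 mm and touches the lid's underside 238 mm from the hinge.
- prop_pivot (a point): The rod's pivot inside the front wall, at chest x = -95, y = 110, z = 62 mm. From here the standing rod leans back 0.22 rad towards the hinge and 0.105 rad outwards to the chest's +y end, past its dead centre.
- gouge: Bystander: turning gouge lying on the bench in front of the chest, 365 mm long and 32 mm thick, dark wooden handle and steel shaft; origin under it near the handle's ferrule end, shaft along its +x.
- tin: Bystander: metal tin 72 mm across and 65 mm high near the chest; origin at the centre of its underside.
- blank: Bystander: round wooden bowl blank, 132 mm across at the top, 45 mm high, near the chest; origin at the centre of its underside.

How it is judged:
By the outcome, as a careful person would: the job done as asked, in the order asked, and still so for the second after the job is handed in, with the robot touching nothing.
It also fails if it takes over 48 s, if anything falls off the work surface, if the arm or the gripper's body presses on something with over 40 N, if the wrist force passes 120 N, or if a joint passes its speed limit or range.

## Robot

A 6-joint arm with a two-finger parallel gripper is mounted at the origin on the work surface. World frame = base frame: x ahead of the robot, y to its left, z up, the work surface at z = 0. Lengths are in mm, angles in rad, forces in N, time in s.
With the tool pointing down it reaches from about 350 to 875 mm from the base axis. Payload 4.2 kg.
Tool frame: the origin (TCP) lies between the finger pads; the fingertips stand 11 mm ahead of it and the grasp point (between the pads) lies 8 mm behind it; z points along the fingers, y is the direction in which the jaws open and shut (so a half turn about z gives the same grasp; the last joint's range is limited). The gripper opens to 85 mm and grips with 20 to 120 N. Pads are 22 mm wide; open, the fingers measure 114 mm over their backs; the gripper's body (76 mm by 85 mm) begins 54 mm behind the grasp point. The pads swing forward as they close: fully open they stand 13 mm farther back than shut.
Start: joints at [1.487, 0.385, 0.008, 0, -1.194, -0.259], TCP at [210.046, 588.626, 242.312] pointing down, gripper open.
Joint ranges: [-3.14, 3.14], [-1.21, 2.06], [-1.07, 1.41], [-3.16, 2.05], [-2.99, -0.16], [-3.1, 3.1]. Speed limits (rad/s): [2.79, 2.79, 3.14, 3.14, 3.14, 3.14].

## Interface

Orientations are given as a unit quaternion [x, y, z, w].
In Python, from bench import * gives the robot as it stands.
- The arm moves only by the tool servo_tool, never from a script. Its argument "rows" is a list of rows, each a list of 7 numbers: the opening, from 0 (shut) to 1 (fully open), then the shift along the tool's x, y, z in cm, then the turn, a rotation vector about the tool's x, y, z in degrees. A call has 1 to 12 rows; each row shifts and turns the commanded pose from where the row before left it, along the tool's axes as they then stand; what a row does not reach is not made up. A row lasts 1/10 s, in which the tool goes at most 50 mm and 8.59 degrees, less where a joint would pass 70% of its speed; a pose out of reach is approached as far as the arm can. A call is refused whole if a number of a shift passes 5 or a number of a turn 8.59, either way. A call with a gripper value outside its range is refused whole. The fingers move at their own pace and stop on an object; the grip force is fixed at half the most. Time passes only in rows, so rows that do not move let the fingers close. It gives the time, the measured TCP pose, the force and the opening at its end, in the units of the state.
- read_state(): the state, without advancing time (a new reading comes with each control period).
- get_image(name): name is "scene" or "top" or "wrist"; returns a dict with "image" (480x640x3 uint8, red, green, blue), "mtx" (3x3 intrinsics, pixels), "extrinsics" (4x4, takes a point from camera to world coordinates). Camera axes: x right, y up, looking along -z (the intrinsics and any distortion apply to the point x, -y, -z); pixel columns grow to the right and rows downward; lengths in mm; the calibration is good to about 2 mm. A picture is of the moment at which its call begins. There is no depth.
- job_done(): hands the job in, once; it reports no verdict.
The state is a dict: "clock": time; "joints": joint angles; "joint_vel": joint speeds; "joint_efforts": joint torques, N m; "position": TCP position; "ee_rot": TCP orientation; "contact_force": force on the tool from outside, world axes, zero at the start; "wrist_torque": the same for the moment, N m; "gripper_width": finger opening in mm.
Only numpy, scipy, OpenCV 4.12 (cv2) and the standard library are available. Lean on these libraries where they do the work, as an engineer would, in place of code of your own. Each camera call takes 0.05 s, during which the arm holds its last target. There are 200 camera calls.

## Working session

There is one attempt and no reset: what is moved stays moved. The work goes in short steps, Python scripts to look and compute and a tool call to move; the robot and the scene stay as the last step left them, time stands still between calls to the robot, and variables do not carry over. Pictures are saved under pics/ and viewed, about 8 in all and at most 12, crops included, and the job is handed in when it is done.

Besides the shell and the picture viewer there is one more tool, called as name(argument=value, ...) on one line, values as JSON. servo_tool: Moves the arm, as the interface text tells. Its arguments: {"type":"object","properties":{"rows":{"type":"array","items":{"type":"array","items":{"type":"number"}}}},"required":["rows"]}

```bash
mkdir -p pics; ls; python3 - <<'E'
from bench import *
import cv2
print(read_state())
for n in("scene","top"):
    d=get_image(n); cv2.imwrite(f"pics/{n}0.png",d["image"][:,:,::-1]); print(n,d["mtx"].tolist(),d["extrinsics"].round(4).tolist(),[k for k in d])
E
```

```text
pics
{'clock': 0.0, 'joints': array([ 1.48662738e+00,  3.85590048e-01,  6.61598411e-03, -5.09213921e-04,
       -1.19399843e+00, -2.58595108e-01]), 'joint_vel': array([-0.00096634, -0.00124527,  0.00046697,  0.00062539, -0.00057251,
       -0.00184225]), 'joint_efforts': array([ 3.36945877e-04, -3.92287052e+01,  1.88397646e+01,  4.18602034e+00,
       -4.73548673e-03, -3.40561520e-06]), 'position': array([209.85007383, 588.11928767, 241.19597365]), 'ee_rot': array([ 9.85333375e-01, -1.70636746e-01, -1.40969438e-04,  1.10455910e-03]), 'contact_force': array([0.07347928, 0.13833673, 0.26168601]), 'wrist_torque': array([ 0.03951099, -0.02821508, -0.00556786]), 'gripper_width': 85.60412151945006}
scene [[576.8110649621988, 0.0, 320.6582752763489], [0.0, 576.8110649621988, 244.14404303085206], [0.0, 0.0, 1.0]] [[0.213, -0.7548, 0.6204, 1450.618], [0.977, 0.1636, -0.1365, -183.7547], [0.0015, 0.6352, 0.7723, 1246.1125], [0.0, 0.0, 0.0, 1.0]] ['image', 'mtx', 'extrinsics']
top [[558.172628673778, 0.0, 324.07023162061074], [0.0, 558.172628673778, 239.0531587373251], [0.0, 0.0, 1.0]] [[-0.0267, 0.9884, -0.1498, 390.7867], [-0.9991, -0.0312, -0.0274, -23.716], [-0.0317, 0.149, 0.9883, 1458.8285], [0.0, 0.0, 0.0, 1.0]] ['image', 'mtx', 'extrinsics']
```

View pics/scene0.png

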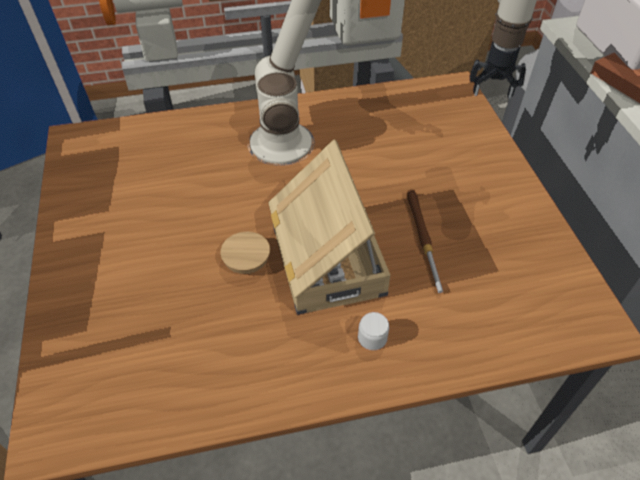

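View pics/top0.png

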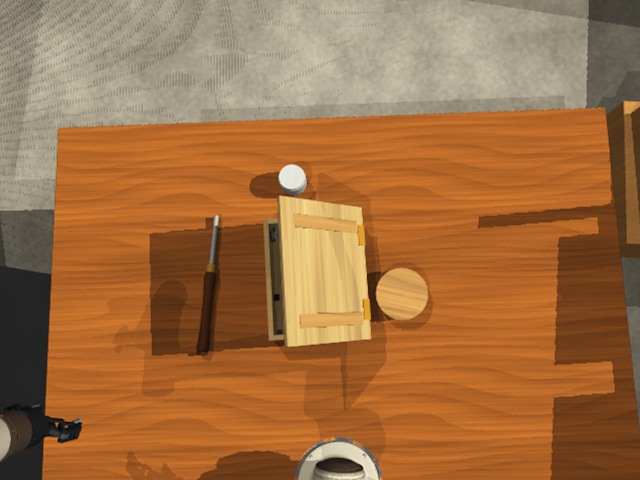

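The scene view shows the chest with its lid open (270–385, 145–308), the tin at (373,331), the blank at (245,252) and the gouge at (410–440, 190–292). In the top view the lid's corners are near (280,196), (361,207), (371,341) and (287,346), and the open front faces +y.

```bash
cat > h.py <<'E'
import numpy as np, cv2
CAM={}
def ray(d,u,v):
    p=cv2.undistortPoints(np.array([[[u,v]]],float),d["mtx"],None)[0,0]
    E=d["extrinsics"]; return E[:3,3],E[:3,:3]@np.array([p[0],-p[1],-1])
def onz(d,u,v,z):
    o,r=ray(d,u,v); return o+r*(z-o[2])/r[2]
def proj(d,P):
    E=d["extrinsics"]; c=E[:3,:3].T@(np.asarray(P,float)-E[:3,3]); q=d["mtx"]@np.array([c[0],-c[1],-c[2]]); return q[:2]/q[2]
E
python3 - <<'E'
from bench import *
from h import *
d=get_image("top"); s=get_image("scene")
for u,v,z in[(280,196,284.6),(287,346,284.6),(361,207,98.5),(371,341,98.5),(215,216,16),(203,352,16),(292,172,65),(402,294,45)]: print(u,v,z,onz(d,u,v,z).round(1))
a=cv2.resize(d["image"][185:355,195:375],None,fx=2.2,fy=2.2,interpolation=2)
b=cv2.resize(s["image"][140:310,265:445],None,fx=2.2,fy=2.2,interpolation=2)
cv2.imwrite("pics/c1.png",np.hstack([a,b])[:,:,::-1])
E
```

```text
280 196 284.6 [665.7 101.4 284.6]
287 346 284.6 [347.1  91.6 284.6]
361 207 98.5 [674.5 -79.9  98.5]
371 341 98.5 [346.8 -91.8  98.5]
215 216 16 [680.3 303.5  16. ]
203 352 16 [327.5 333.4  16. ]
292 172 65 [779.4  92.9  65. ]
402 294 45 [ 459.3 -176.8   45. ]
```

View pics/c1.png

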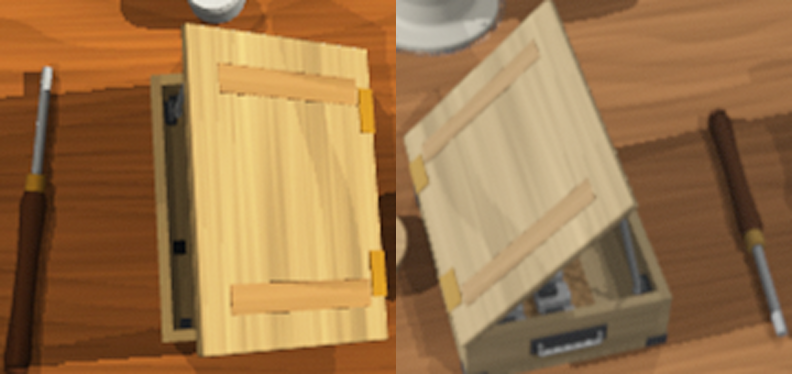

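The crops show the front rim's outer corners at about (263,219.5) and (269,341) in the top view and (389.5,275) in the scene view. The rod is visible near the far front corner. Next I fit the 2D chest pose to these points.

```bash
cat >> h.py <<'E'
def c2w(P,pose):
    x,y,t=pose; P=np.asarray(P,float); R=np.array([[np.cos(t),-np.sin(t)],[np.sin(t),np.cos(t)]])
    return np.r_[R@P[:2]+[x,y],P[2]]
def w2c(P,pose):
    x,y,t=pose; R=np.array([[np.cos(t),-np.sin(t)],[np.sin(t),np.cos(t)]]); return np.r_[R.T@(np.asarray(P)[:2]-[x,y]),P[2]]
E
python3 - <<'E'
from bench import *
from h import *
d=get_image("top"); s=get_image("scene")
L=[(d,278.6,195.9,-56,162,284.6),(d,285.5,346.4,-56,-162,284.6),(d,360.9,206.8,128.5,162,98.5),(d,370.9,338.6,128.5,-162,98.5),
(d,263.2,219.5,-120,150,90),(d,269.1,340.9,-120,-150,90),(s,389.5,275,-120,150,90),(s,334.1,140.9,-56,-162,284.6)]
W=np.array([onz(c,u,v,z)[:2] for c,u,v,x,y,z in L]); C=np.array([l[3:5] for l in L],float)
Wm,Cm=W.mean(0),C.mean(0); H=(C-Cm).T@(W-Wm)
t=np.arctan2(H[0,1]-H[1,0],H[0,0]+H[1,1]); R=np.array([[np.cos(t),-np.sin(t)],[np.sin(t),np.cos(t)]])
p=Wm-R@Cm; pose=(p[0],p[1],t); print(pose,np.degrees(t)); print((W-(C@R.T+p)).round(1).tolist())
for n,P in dict(tip=(-52,131,254),pivot=(-95,110,62)).items():
    w=c2w(P,pose);print(n,w.round(1),"top",proj(d,w).round(1),"scene",proj(s,w).round(1))
for u,v,z in[(215,216,16),(203,352,16)]: print(w2c(onz(d,u,v,z),pose).round(1))
print("tin",w2c(onz(d,292,172,65),pose).round(1))
w=get_image("wrist"); cv2.imwrite("pics/w1.png",w["image"][:,:,::-1])
E
```

```text
(np.float64(509.66154694313735), np.float64(41.840982664573644), np.float64(-1.5345961918077409)) -87.9258850474321
[[-3.5, 0.8], [0.6, 2.8], [-1.2, 1.1], [0.0, 0.7], [-2.7, -2.0], [-2.4, -2.3], [-0.0, -0.6], [9.1, -0.5]]
tip [638.7  98.5 254. ] top [283.  211.1] scene [365.3 231.5]
pivot [616.2 140.8  62. ] top [274.5 235.3] scene [374.4 271.2]
[-255.3  180.    16. ]
[-298.  -171.5   16. ]
tin [-41.2 271.4  65. ]
```

servo_tool(rows=[[0,4,0.8,-0.5,0,0,0],[0,4,0.8,-0.5,0,0,0],[0,4,0.8,-0.5,0,0,0],[0,4,0.8,-0.5,0,0,0],[0,4,0.8,-0.5,0,0,0],[0,4,0.8,-0.5,0,0,0],[0,4,0.8,-0.5,0,0,0],[0,4,0.8,-0.5,0,0,0],[0,4,0.8,-0.5,0,0,0],[0,0,0,0,0,0,0]])

```text
clock: 1.35
position: [528.6, 397.2, 287.5]
ee_rot: [0.985, -0.173, 0.001, -0.0]
contact_force: [0.3, -0.0, 0.2]
gripper_width: 0.1
```

servo_tool(rows=[[0,0,0,0,0,0,8.5],[0,0,0,0,0,0,8.5],[0,0,0,0,0,0,8.5],[0,0,0,0,0,0,8.5],[0,0,0,0,0,0,8.5],[0,0,0,0,0,0,8.5],[0,0,0,0,0,0,8.5],[0,0,0,0,0,0,8.5],[0,0,0,0,0,0,0]])

```text
clock: 2.25
position: [524.3, 400.2, 287.2]
ee_rot: [0.722, -0.692, -0.0, 0.0]
contact_force: [0.3, -0.8, -0.3]
gripper_width: -0.1
```

servo_tool(rows=[[0,0,0,0,0,8,0],[0,0,0,0,0,8,0],[0,0,0,0,0,8,0],[0,0,0,0,0,8,0],[0,0,0,0,0,8,0],[0,0,0,0,0,8,0],[0,0,0,0,0,8,0],[0,0,0,0,0,8,0],[0,0,0,0,0,0,0]])

```text
clock: 3.15
position: [523.9, 400.8, 281.0]
ee_rot: [0.613, -0.583, 0.383, 0.372]
contact_force: [-0.2, 0.7, -2.0]
gripper_width: 0.2
```

```bash
cat >> h.py <<'E'
from scipy.spatial.transform import Rotation as Ro
POSE=(508.5,42,-1.535)
def rep(st,target=None):
    R=Ro.from_quat(st["ee_rot"]).as_matrix(); p=st["position"]
    C=np.array([w2c(np.r_[v[:2],0]+np.r_[POSE[:2],0],POSE) for v in R.T]).round(3); C[:,2]=R.T[:,2]
    k=p+11*R[:,2]+11*R[:,0]
    c=w2c(k,POSE)
    print("t",round(st["clock"],2),"axes in chest x,y,z:",C.round(2).tolist(),"corner",c.round(1),"F",st["contact_force"].round(1),"lid z at corner",round(90+(120-c[0])*np.tan(.79),1),"j",st["joints"].round(2))
    if target is not None: print("tool shift cm",(R.T@(c2w(target,POSE)-k)/10).round(2))
E
python3 -c "
from bench import *
from h import *
rep(read_state(),(-95,172,240))"
```

```text
t 3.15 axes in chest x,y,z: [[0.43, 0.01, 0.9], [0.01, -1.0, 0.01], [0.9, 0.0, -0.43]] corner [-343.4   28.4  286.2] F [-0.2  0.7 -2. ] lid z at corner 557.7 j [ 1.07  0.83  0.31  0.55 -2.05 -1.04]
tool shift cm [  6.68 -14.19  24.47]
```

servo_tool(rows=[[0,0.8,-1.8,3.1,0,0,0],[0,0.8,-1.8,3.1,0,0,0],[0,0.8,-1.8,3.1,0,0,0],[0,0.8,-1.8,3.1,0,0,0],[0,0.8,-1.8,3.1,0,0,0],[0,0.8,-1.8,3.1,0,0,0],[0,0.9,-1.7,3.0,0,0,0],[0,0.9,-1.7,2.9,0,0,0],[0,0,0,0,0,0,0]])

```text
clock: 4.05
position: [677.6, 151.9, 239.9]
ee_rot: [0.611, -0.59, 0.38, 0.367]
contact_force: [0.8, 0.5, 0.6]
gripper_width: -0.1
```

```bash
python3 -c "
from bench import *
from h import *
rep(read_state(),(-42,168,242))
s=get_image('scene');w=get_image('wrist');t=get_image('top')
a=cv2.resize(s['image'][170:310,300:440],(380,380),interpolation=2)
b=cv2.resize(t['image'][170:310,220:360],(380,380),interpolation=2)
cv2.imwrite('pics/a2.png',np.hstack([a,b])[:,:,::-1]); cv2.imwrite('pics/w2.png',w['image'][:,:,::-1])
R=Ro.from_quat(read_state()['ee_rot']).as_matrix();k=read_state()['position']+11*R[:,2]
print(proj(s,k),proj(t,k))"
```

```text
t 4.05 axes in chest x,y,z: [[0.44, 0.0, 0.9], [-0.0, -1.0, 0.0], [0.9, -0.0, -0.44]] corner [-89.  173.  244.9] F [0.8 0.5 0.6] lid z at corner 301.0 j [ 0.69  0.76  0.01  0.79 -1.67 -0.95]
tool shift cm [1.82 0.49 4.35]
[389.99103807 246.01030841] [262.17454798 196.38972818]
```

View pics/a2.png

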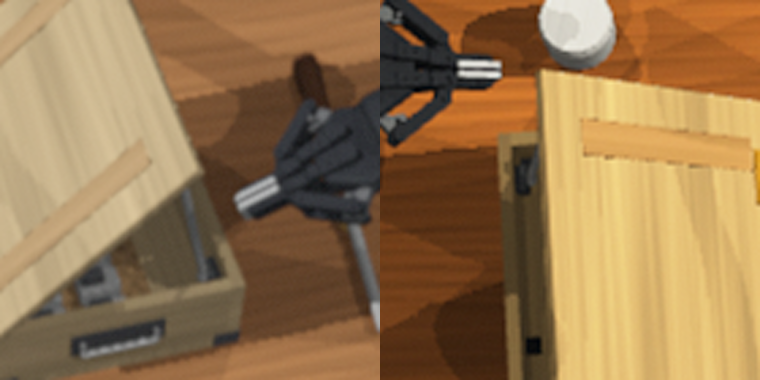

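View pics/w2.png

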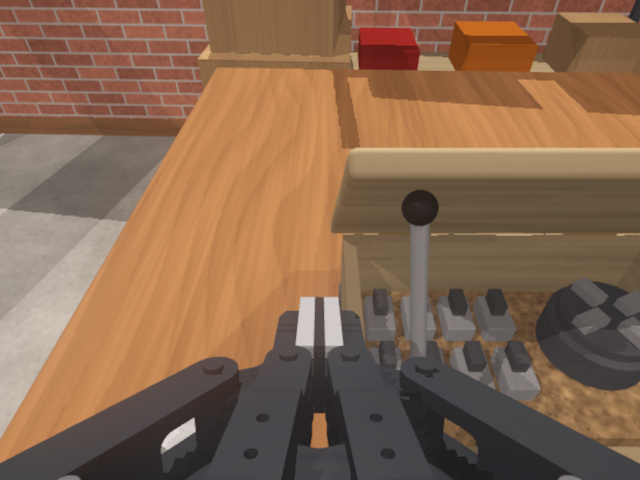

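The wrist view shows the ball at (420,207) in front of the lid's underside. The lid's end is at u≈335–350 and the fingers are centred on u≈320, outside the rod. I check the ball by ray.

```bash
python3 -c "
from bench import *
from h import *
w=get_image('wrist')
def onx(u,v,cx):
    o,r=ray(w,u,v); a=w2c(o,POSE); b=w2c(o+r,POSE); return a+(b-a)*(cx-a[0])/(b-a)[0]
print('cam',w2c(w['extrinsics'][:3,3],POSE).round(1))
print('ball',onx(420,207,-52).round(1),'rod low',onx(419,340,-80).round(1),'front lower edge',onx(450,178,-64).round(1),onx(345,178,-64).round(1),'hinge',onx(335,233,120).round(1),onx(600,235,120).round(1))
g=w['image'][130:260,500].astype(int).sum(1);print(g.tolist())
for n,P in dict(tip=(-52,131,254),edge=(-64.4,162,276),edget=(-56,162,284.6),hinge=(120,162,90)).items(): print(n,proj(w,c2w(P,POSE)).round(1))
"
```

```text
cam [-194.1  171.4  362.8]
ball [-52.  130.2 253.9] rod low [-80.  126.8 199.1] front lower edge [-64.  125.  276.3] [-64.  163.  276.2] hinge [120.  158.3  89.8] [ 120.  -100.4   88. ]
[426, 422, 424, 420, 418, 417, 412, 413, 412, 413, 416, 426, 432, 439, 473, 541, 563, 536, 504, 474, 444, 428, 428, 423, 423, 421, 419, 418, 414, 415, 414, 413, 410, 408, 409, 408, 410, 404, 392, 377, 362, 350, 333, 317, 294, 269, 247, 229, 238, 243, 248, 244, 241, 236, 236, 231, 232, 240, 245, 249, 245, 245, 247, 235, 238, 243, 243, 242, 244, 247, 245, 239, 248, 250, 254, 256, 258, 254, 250, 247, 242, 241, 236, 237, 233, 233, 237, 243, 247, 244, 241, 239, 231, 226, 225, 226, 231, 232, 232, 236, 242, 278, 393, 414, 280, 281, 281, 282, 280, 279, 282, 284, 286, 286, 287, 284, 288, 288, 290, 289, 286, 283, 279, 277, 272, 267, 266, 272, 278, 278]
tip [418.2 206.7]
edge [347.7 179.1]
edget [347.7 146.2]
hinge [331.2 232.9]
```

servo_tool(rows=[[0,0.5,0.1,1.1,0,0,0],[0,0.5,0.1,1.1,0,0,0],[0,0.5,0.1,1.1,0,0,0],[0,0.4,0.1,1.1,0,0,0],[0,0,0,0,0,0,0],[0,0,0,0,0,0,0]])

```text
clock: 4.85
position: [675.1, 108.2, 237.2]
ee_rot: [0.612, -0.587, 0.382, 0.367]
contact_force: [0.2, 0.8, 0.5]
gripper_width: 0.1
```

```bash
python3 -c "
from bench import *
from h import *
rep(read_state(),(-41,140,243))"
```

```text
t 4.85 axes in chest x,y,z: [[0.44, 0.0, 0.9], [0.0, -1.0, -0.0], [0.9, 0.0, -0.44]] corner [-45.5 168.9 242.3] F [0.2 0.8 0.5] lid z at corner 257.0 j [ 0.65  0.72 -0.08  0.83 -1.61 -0.96]
tool shift cm [0.26 2.89 0.36]
```

servo_tool(rows=[[0,0.15,0.5,0.2,0,0,0],[0,0.15,0.5,0.2,0,0,0],[0,0,0.5,0,0,0,0],[0,0,0.5,0,0,0,0],[0,0,0.4,0,0,0,0],[0,0,0.4,0,0,0,0],[0,0,0,0,0,0,0]])

```text
clock: 5.55
position: [646.8, 102.8, 238.1]
ee_rot: [0.612, -0.587, 0.382, 0.367]
contact_force: [0.0, -0.4, 0.2]
gripper_width: 0.2
```

```bash
python3 -c "
from bench import *
from h import *
rep(read_state(),(-41,100,243))
w=get_image('wrist');cv2.imwrite('pics/w3.png',w['image'][:,:,::-1])"
```

```text
t 5.55 axes in chest x,y,z: [[0.44, 0.0, 0.9], [0.01, -1.0, 0.0], [0.9, 0.0, -0.44]] corner [-41.1 140.5 243.2] F [ 0.  -0.4  0.2] lid z at corner 252.6 j [ 0.67  0.68 -0.16  0.82 -1.59 -1.  ]
tool shift cm [-0.02  4.05  0.  ]
```

View pics/w3.png

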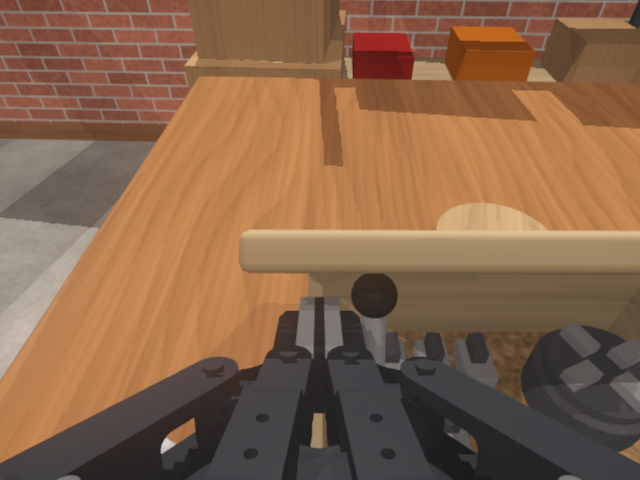

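The ball is at (374,295), just right of the finger, and the tip is under the lid edge. Now the push.

servo_tool(rows=[[0,0,0.4,0,0,0,0],[0,0,0.4,0,0,0,0],[0,0,0.4,0,0,0,0],[0,0,0.4,0,0,0,0],[0,0,0.4,0,0,0,0],[0,0,0.4,0,0,0,0]])

```text
clock: 6.2
position: [622.9, 101.7, 237.9]
ee_rot: [0.612, -0.587, 0.382, 0.367]
contact_force: [0.8, 0.2, 0.1]
gripper_width: -0.4
```

servo_tool(rows=[[0,0,0.4,0,0,0,0],[0,0,0.4,0,0,0,0],[0,0,0.4,0,0,0,0],[0,0,0.4,0,0,0,0],[0,0,0.4,0,0,0,0]])

```text
clock: 6.7
position: [602.9, 100.8, 237.9]
ee_rot: [0.612, -0.587, 0.382, 0.367]
contact_force: [1.4, 0.1, -0.4]
gripper_width: 0.1
```

```bash
python3 -c "
from bench import *
from h import *
rep(read_state(),(-41,65,243))
w=get_image('wrist');cv2.imwrite('pics/w4.png',w['image'][:,:,::-1])"
```

```text
t 6.7 axes in chest x,y,z: [[0.44, 0.0, 0.9], [0.0, -1.0, 0.0], [0.9, 0.0, -0.44]] corner [-40.6  96.5 243. ] F [ 1.4  0.1 -0.4] lid z at corner 252.1 j [ 0.71  0.62 -0.27  0.78 -1.58 -1.05]
tool shift cm [-0.02  3.15 -0.05]
```

View pics/w4.png

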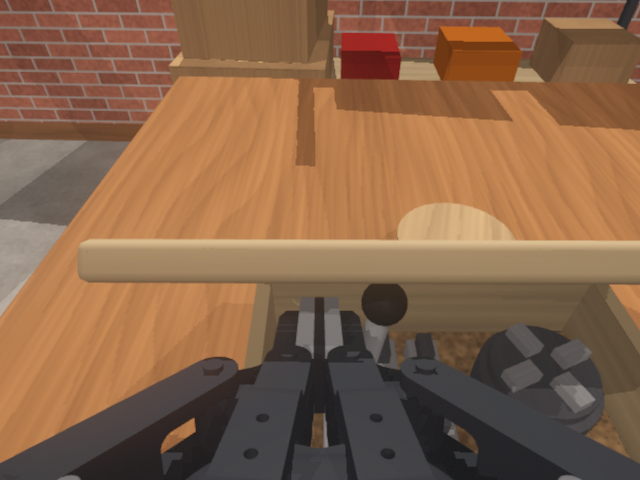

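The ball has moved with the finger and is now at (384,303). The lid edge has sunk slightly in the view, and the push force of 1.4 N is as expected. I continue.

servo_tool(rows=[[0,0,0.3,0,0,0,0],[0,0,0.3,0,0,0,0],[0,0,0.3,0,0,0,0],[0,0,0.3,0,0,0,0]])

```text
clock: 7.15
position: [591.0, 100.3, 238.0]
ee_rot: [0.612, -0.587, 0.382, 0.367]
contact_force: [1.3, 0.4, -0.7]
gripper_width: 0.1
```

servo_tool(rows=[[0,0,0.3,0,0,0,0],[0,0,0.3,0,0,0,0],[0,0,0.3,0,0,0,0]])

```text
clock: 7.45
position: [582.3, 100.2, 237.7]
ee_rot: [0.612, -0.587, 0.382, 0.366]
contact_force: [1.7, 1.7, -1.7]
gripper_width: 0.3
```

servo_tool(rows=[[0,0,0.3,0,0,0,0],[0,0,0.3,0,0,0,0],[0,0,0.3,0,0,0,0]])

```text
clock: 7.75
position: [573.3, 100.0, 237.7]
ee_rot: [0.612, -0.587, 0.382, 0.366]
contact_force: [1.3, 0.8, -2.2]
gripper_width: -0.2
```

```bash
python3 -c "
from bench import *
from h import *
rep(read_state(),(-41,55,243))
w=get_image('wrist');cv2.imwrite('pics/w5.png',w['image'][:,:,::-1])"
```

```text
t 7.75 axes in chest x,y,z: [[0.44, 0.0, 0.9], [0.01, -1.0, -0.0], [0.9, 0.01, -0.44]] corner [-41.   67.  242.7] F [ 1.3  0.8 -2.2] lid z at corner 252.4 j [ 0.74  0.59 -0.33  0.76 -1.57 -1.09]
tool shift cm [ 0.02  1.2  -0.02]
```

View pics/w5.png

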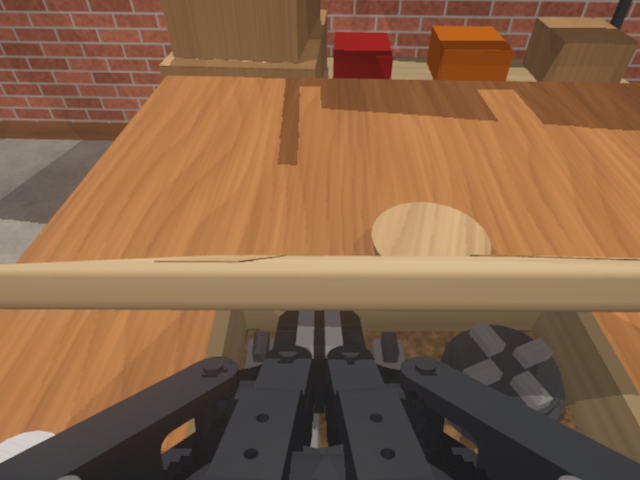

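The rod is gone from under the lid. The lid now rests on the fingertip (about −2 N vertical at the wrist), with only about 0.03 rad of drop. I lower it along the arc.

servo_tool(rows=[[0,-0.28,0,-0.1,0,0,0],[0,-0.56,0,-0.19,0,0,0],[0,-0.56,0,-0.19,0,0,0],[0,-0.56,0,-0.19,0,0,0],[0,-0.56,0,-0.19,0,0,0],[0,-0.56,0,-0.19,0,0,0],[0,-0.56,0,-0.19,0,0,0],[0,-0.56,0,-0.19,0,0,0],[0,-0.56,0,-0.19,0,0,0],[0,-0.56,0,-0.19,0,0,0],[0,-0.28,0,-0.09,0,0,0]])

```text
clock: 8.9
position: [571.6, 141.6, 195.4]
ee_rot: [0.612, -0.587, 0.382, 0.367]
contact_force: [-0.4, -0.2, -3.4]
gripper_width: -0.3
```

```bash
python3 -c "
from bench import *
from h import *
rep(read_state(),(-112.5,67,149.4))
s=get_image('scene');w=get_image('wrist')
cv2.imwrite('pics/a6.png',np.hstack([cv2.resize(s['image'][170:310,260:440],(480,373),interpolation=2),cv2.resize(w['image'],(0,0),fx=.5,fy=373/480)])[:,:,::-1])"
```

```text
t 8.9 axes in chest x,y,z: [[0.44, 0.0, 0.9], [0.01, -1.0, 0.0], [0.9, 0.0, -0.44]] corner [-82.6  66.7 200.5] F [-0.4 -0.2 -3.4] lid z at corner 294.5 j [ 0.79  0.67 -0.29  0.72 -1.57 -1.14]
tool shift cm [-5.9  -0.05 -0.45]
```

View pics/a6.png

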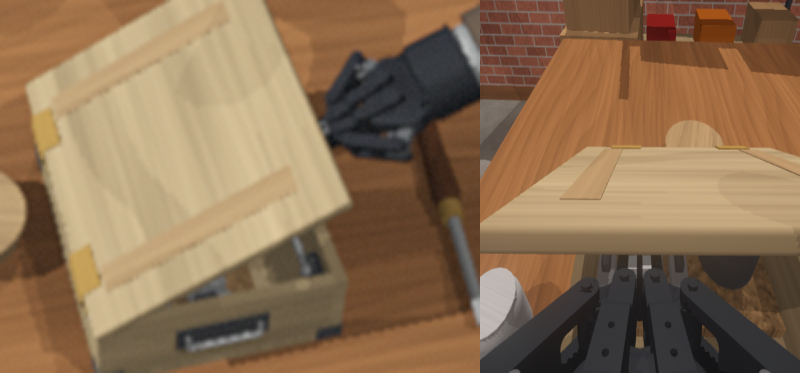

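The lid rests on the fingertip at about 0.5 rad, and the gripper clears both the gouge and the tin. I continue.

servo_tool(rows=[[0,-0.3,0,-0.02,0,0,0],[0,-0.5,0,-0.04,0,0,0],[0,-0.5,0,-0.04,0,0,0],[0,-0.5,0,-0.04,0,0,0],[0,-0.5,0,-0.04,0,0,0],[0,-0.5,0,-0.04,0,0,0],[0,-0.5,0,-0.04,0,0,0],[0,-0.5,0,-0.04,0,0,0],[0,-0.5,0,-0.04,0,0,0],[0,-0.5,0,-0.04,0,0,0],[0,-0.5,0,-0.04,0,0,0],[0,-0.5,0,-0.03,0,0,0]])

```text
clock: 10.2
position: [570.4, 170.9, 145.5]
ee_rot: [0.612, -0.587, 0.382, 0.367]
contact_force: [-0.1, -1.3, -3.5]
gripper_width: 0.0
```

servo_tool(rows=[[0,-0.37,0,0.04,0,0,0],[0,-0.37,0,0.04,0,0,0],[0,-0.37,0,0.04,0,0,0],[0,-0.37,0,0.04,0,0,0],[0,-0.37,0,0.04,0,0,0],[0,-0.37,0,0.04,0,0,0],[0,-0.37,0,0.04,0,0,0],[0,-0.37,0,0.04,0,0,0],[0,-0.3,0,0.04,0,0,0],[0,-0.3,0,0.04,0,0,0]])

```text
clock: 11.2
position: [569.9, 182.8, 111.8]
ee_rot: [0.612, -0.587, 0.382, 0.367]
contact_force: [-0.1, -0.2, -3.4]
gripper_width: 0.1
```

```bash
python3 -c "
from bench import *
from h import *
rep(read_state(),(-128.5,67,90))"
```

```text
t 11.2 axes in chest x,y,z: [[0.44, 0.0, 0.9], [0.0, -1.0, 0.0], [0.9, 0.0, -0.44]] corner [-123.8   66.5  116.9] F [-0.1 -0.2 -3.4] lid z at corner 336.0 j [ 0.84  0.8  -0.25  0.68 -1.51 -1.22]
tool shift cm [-2.62 -0.06  0.75]
```

servo_tool(rows=[[0,-0.22,0,0.06,0,0,0],[0,-0.22,0,0.06,0,0,0],[0,-0.22,0,0.06,0,0,0],[0,-0.22,0,0.06,0,0,0],[0,-0.22,0,0.06,0,0,0],[0,-0.22,0,0.06,0,0,0],[0,-0.22,0,0.06,0,0,0],[0,-0.22,0,0.06,0,0,0],[0,-0.22,0,0.06,0,0,0],[0,-0.22,0,0.06,0,0,0],[0,-0.2,0,0.06,0,0,0],[0,-0.2,0,0.06,0,0,0]])

```text
clock: 12.4
position: [569.7, 187.6, 85.3]
ee_rot: [0.612, -0.587, 0.382, 0.367]
contact_force: [-1.6, -0.1, -3.3]
gripper_width: -0.0
```

servo_tool(rows=[[0,-0.15,0,0.07,0,0,0],[0,-0.15,0,0.07,0,0,0],[0,-0.1,0,0.05,0,0,0],[0,0,0,0,0,0,0]])

```text
clock: 12.8
position: [569.7, 187.7, 80.9]
ee_rot: [0.612, -0.587, 0.382, 0.367]
contact_force: [0.2, 0.4, -3.6]
gripper_width: 0.3
```

```bash
python3 -c "
from bench import *
from h import *
rep(read_state(),(-129,67,78))"
```

```text
t 12.8 axes in chest x,y,z: [[0.44, 0.0, 0.9], [0.01, -1.0, 0.0], [0.9, 0.0, -0.44]] corner [-128.7   66.5   86. ] F [ 0.2  0.4 -3.6] lid z at corner 341.0 j [ 0.85  0.84 -0.25  0.67 -1.48 -1.25]
tool shift cm [-0.73 -0.06  0.33]
```

servo_tool(rows=[[0,-0.09,0,0.04,0,0,0],[0,-0.09,0,0.04,0,0,0],[0,-0.09,0,0.04,0,0,0],[0,-0.09,0,0.04,0,0,0],[0,0,0,0,0,0,0],[0,0,0,0,0,0,0]])

```text
clock: 13.4
position: [569.8, 187.9, 77.7]
ee_rot: [0.612, -0.587, 0.383, 0.367]
contact_force: [0.3, 0.0, 0.1]
gripper_width: -0.2
```

servo_tool(rows=[[0,-0.09,0,0.04,0,0,0],[0,-0.09,0,0.04,0,0,0],[0,-0.09,0,0.04,0,0,0],[0,0,0,0,0,0,0],[0,0,0,0,0,0,0]])

```text
clock: 13.9
position: [569.7, 187.8, 74.2]
ee_rot: [0.612, -0.587, 0.382, 0.367]
contact_force: [0.1, 0.0, 1.5]
gripper_width: 0.0
```

The vertical force went to about zero, so the lid rests on the rim. I back the finger out along its own axis.

servo_tool(rows=[[0,-0.1,0,-0.5,0,0,0],[0,0,0,-1,0,0,0],[0,0,0,-1,0,0,0],[0,0,0,-2,0,0,0],[0,0,0,-2,0,0,0],[0,0,0,-3,0,0,0],[0,0,0,-3,0,0,0],[0,0,0,-2,0,0,0],[0,0,0,0,0,0,0],[0,0,0,0,0,0,0]])

```text
clock: 14.9
position: [563.8, 319.2, 136.8]
ee_rot: [0.612, -0.587, 0.382, 0.367]
contact_force: [0.5, -0.2, -0.7]
gripper_width: 0.1
```

```bash
python3 -c "
from bench import *
from h import *
rep(read_state())
s=get_image('scene');t=get_image('top')
for n,P in dict(a=(-142,162,102),b=(-142,-162,102),c=(-142,162,90)).items(): print(n,'top',proj(t,c2w(P,POSE)).round(1),'scene',proj(s,c2w(P,POSE)).round(1))
a=cv2.resize(s['image'][180:360,220:460],(460,345),interpolation=2)
b=t['image'][150:370,180:440]
b=cv2.resize(b,(340,288),interpolation=2); b=np.vstack([b,np.zeros((57,340,3),np.uint8)])
cv2.imwrite('pics/a7.png',np.hstack([a,b])[:,:,::-1])"
```

```text
t 14.9 axes in chest x,y,z: [[0.44, 0.0, 0.9], [0.01, -1.0, 0.0], [0.9, 0.0, -0.44]] corner [-260.3   65.3  141.8] F [ 0.5 -0.2 -0.7] lid z at corner 473.8 j [ 0.98  0.89  0.06  0.57 -1.73 -1.15]
a top [252.7 213.9] scene [400.1 273.7]
b top [258.5 346.2] scene [361.8 183.8]
c top [253.4 214.8] scene [399.6 276.6]
```

View pics/a7.png

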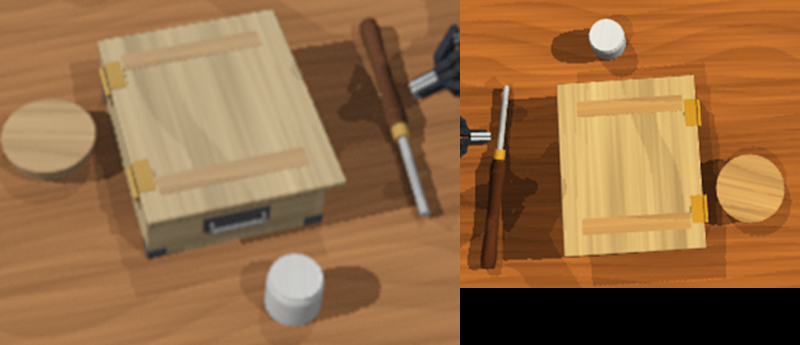

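The lid is flat on the chest. Its far front corner is at scene (400,275), against (400,274) expected when shut. The gouge, tin and blank have not moved, and the gripper is clear.

```bash
python3 -c "
from bench import *
print(job_done())"
```

```text
the job is handed in; nothing more can be done
None
```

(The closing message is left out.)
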